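# Turn a well tray on the post and seat it in its guide

## Robot

A 6-joint arm with a two-finger parallel gripper is mounted at the origin on a cart in front of the work surface, level with it; the furniture and walls round the work are solid. World frame = base frame: x ahead of the robot, y to its left, z up, the work surface at z = 0. Lengths are in m, angles in degrees, forces in N, time in s.
With the tool pointing down it reaches from about 0.35 to 0.875 m from the base axis. Payload 4.2 kg.
Tool frame: the origin (TCP) lies at the very end of the fingers, on their centre line; the grasp point (between the pads) lies r.pinch_z behind it (r.pinch_z is the distance from the TCP to the grasp point, in m); y points along the fingers, z is the direction in which the jaws open and shut, and the axes are right-handed (so a half turn about y gives the same grasp; the last joint's range is limited). The gripper opens to 87 mm and grips with 3 to 60 N. Pads are 19 mm wide; open, the fingers measure 117 mm over their backs; the gripper's body (75 mm by 190 mm) begins 51 mm behind the grasp point.
Start: joints at [-48.782, 22.042, 0.453, 0, -68.411, -14.817], TCP at [0.278, -0.56, 0.223] pointing down, gripper open.
Joint ranges: [-179.83, 179.83], [-69.29, 118.12], [-61.27, 80.66], [-181.25, 117.63], [-171.15, -9.14], [-177.46, 177.46]. Speed limits (degrees/s): [159.86, 159.86, 180, 180, 180, 180].

## Interface

Orientations are given as a 3x3 rotation matrix whose columns are the frame's x, y, z axes.
In Python, from station import sense, capture, camera_params, r gives the robot as it stands.
- The arm moves only by the tool move_arm, never from a script. Its argument "increments" is text: rows parted by semicolons, each of 7 numbers parted by spaces: the closure, from -1 (fully open) to 1 (shut), so that 0 is half open, then the shift along the tool's x, y, z in m, then the turn, a rotation vector about the tool's x, y, z in rad. In form: hand x y z wx wy wz; .... A call has 1 to 8 rows; each row is the pose to reach, as a shift and turn from the pose commanded when the call began, along the tool's axes at that moment; what a row does not reach only later rows make up. A row lasts 1/10 s, in which the tool goes at most 50 mm and 8.59 degrees, less where a joint would pass 70% of its speed; a pose out of reach is approached as far as the arm can. A call with a gripper value outside its range is refused whole. The fingers move at their own pace and stop on an object; the grip force is fixed at half the most. Time passes only in rows, so rows that repeat a pose let the fingers close. It gives the time, the measured TCP pose, the force and the opening at its end, in the units of the state.
- sense(): the state, without advancing time (a new reading comes with each control period).
- capture(name): name is "scene" or "top" or "wrist"; returns (picture, depth): 384x512x3 uint8, red, green, blue; 384x512 float32, m along the optical axis (not along the pixel's ray), 0 where there is no reading.
- camera_params(name): a dict with "fx", "fy", "cx", "cy" (pixels), "xyz" and "orientation" of the camera in the world. Camera axes: x right, y down, z forward; pixel columns grow to the right and rows downward; lengths in m; the calibration is good to about 2 mm. A picture is of the moment at which its call begins: read the wrist's pose just before it. camera_params takes no time and is no camera call; for the wrist camera it gives the pose at the moment of the call.
- r.finish_job(): hands the job in, once; it reports no verdict.
The state is a dict: "time_s": time; "joints": joint angles; "joint_velocities": joint speeds; "effort": joint torques, N m; "tcp_pos": TCP position; "ee_rot": TCP orientation; "wrist_force": force on the tool from outside, world axes, zero at the start; "moment": the same for the moment, N m; "gripper_width": opening from 0.0 (shut) to 1.0 (fully open).
Only numpy, scipy, OpenCV 4.12 (cv2) and the standard library are available. Lean on these libraries where they do the work, as an engineer would, in place of code of your own. Each camera call takes 0.05 s, during which the arm holds its last target.

## Task

The well tray lies crossways before the mouth of the metal guide and only fits in lengthways. Keeping it flat on the bench, push it against the round post at the mouth so that it swings a quarter turn on the post and comes to lie along the long rail, then slide it into the guide between the rails until it presses steadily, but gently, on the rubber buffer of the end stop. Leave it there, up against the buffer, and do not disturb the things around.

Things in the scene. Friction and masses are not known exactly. Their poses are not given: they have to be found in the camera images.
- tray_centre (a point): Centre, half-way up (10 mm above the bench), of the loose white well tray: 110 mm along its own x, 150 mm along its own y, 20 mm high, flat upright sides, solid; about 0.22 kg (varies by a third), too wide to grip. At the start its axes point roughly as the guide's, a long side towards the post.
- tray: The same tray, origin at the centre of its underside. The quarter turn that lays it along the long rail is anticlockwise seen from above. Sliding it on the bench takes some 1 to 3 N.
- guide: Aluminium guide fixed on the bench; origin on the bench at its mouth, x runs into it, y to the long rail. Rails 16 mm high: long one's inner face at y = +58 mm, x = 8 to 234; short one's at y = -58, x = 128 to 234, with a lead-in flaring out to y = -85 at x = 95. A cross bar closes the end at x = 218. The tray slides on the bench itself, 3 mm play each side when lengthways.
- post: Fixed upright steel post at the mouth end of the long rail, 20 mm across and 30 mm high; origin at the centre of its foot, at x = -2, y = +68 mm of the guide, so that its side is flush with the long rail's inner face. Bring the tray to it slowly (under 30 mm/s); over 25 N of the tray on post or rails does harm.
- stop: Steel clamp block of the end stop, 60 mm wide, 24 high, fixed across the guide; origin on the bench below the middle of its face, which looks to guide -x. From the face a round rubber buffer (22 mm across, centre 11.5 mm up) is screwed out, reaching 6 to 16 mm before it: a setting that is not measured, so end the push by feel. Press on it with over 3 N (beyond the sliding force), half a second; over 20 N does harm.
- amber_bottle: Bystander: standing amber bottle, 41 mm across, 82 mm high; origin at its foot.
- slide_stack: Bystander: banded stack of slides, 29 x 78 x 21 mm; origin under its centre.
- marker: Bystander: lying marker pen, 16 x 130 x 16 mm; origin under its centre.
- tape_roll: Bystander: roll of tape lying flat, 77 mm across, 16 mm high; origin under its centre.
- small_bottle: Bystander: small standing bottle, 24 mm across, 56 mm high; origin at its foot.
There are look-alikes about, which are no part of the job. Leave any orange look-alike of the tray alone.

How it is judged:
By the outcome, as a careful person would: the job done as asked, in the order asked, and still so for the second after the job is handed in, with the robot touching nothing.
It also fails if it takes over 72 s, if anything falls off the work surface, if the arm or the gripper's body presses on something with over 40 N, if the wrist force passes 120 N, or if a joint passes its speed limit or range.

## Working session

There is one attempt and no reset: what is moved stays moved. The work goes in short steps, Python scripts to look and compute and a tool call to move; the robot and the scene stay as the last step left them, time stands still between calls to the robot, and variables do not carry over. Pictures are saved under pics/ and viewed, and the job is handed in when it is done.

Besides the shell and the picture viewer there is one more tool, called after ">>>" in YAML: its name, and indented under it one key for each argument. move_arm: Moves the arm, as the interface text tells. Its arguments: {"type":"object","properties":{"increments":{"type":"string"}},"required":["increments"]}

```bash
mkdir -p pics; ls; python3 - <<'E'
from station import sense,capture,camera_params,r
import cv2
print(sense(), r.pinch_z)
for n in("scene","top"):
    p,d=capture(n); cv2.imwrite(f"pics/{n}0.png",p[:,:,::-1]); print(n,camera_params(n))
    import numpy as np; np.save(f"{n}0d.npy",d)
E
```

```text
pics
{'time_s': 0.0, 'joints': array([-4.87819496e+01,  2.20892494e+01,  3.79675734e-01, -2.88803653e-02,
       -6.84090722e+01, -1.48155531e+01]), 'joint_velocities': array([ 0.0338217 ,  0.01111551, -0.03907063,  0.02093556,  0.02510126,
       -0.05672095]), 'effort': array([ 1.39777534e-03, -3.90661705e+01,  1.87410986e+01,  4.21990603e+00,
        1.10411999e-02, -1.94872960e-04]), 'tcp_pos': array([ 0.27766532, -0.55927066,  0.22147508]), 'ee_rot': array([[ 8.95775019e-01, -1.01189804e-03, -4.44506570e-01],
       [ 4.44507715e-01,  1.86644086e-03,  8.95773078e-01],
       [-7.67857959e-05, -9.99997746e-01,  2.12170758e-03]]), 'wrist_force': array([ 0.75236241, -0.34710369, -0.19488564]), 'moment': array([-0.06644903, -0.03341809,  0.00966247]), 'gripper_width': 1.0010123594897504} 0.0187
scene {'fx': 406.2576862648035, 'fy': 406.2576862648035, 'cx': 251.97301086231357, 'cy': 189.22555876432796, 'xyz': array([-0.31334652,  1.19477031,  0.70061756]), 'orientation': array([[-0.73380937, -0.3049252 ,  0.6070786 ],
       [-0.67927785,  0.34283339, -0.64888124],
       [-0.01026657, -0.88853018, -0.45870329]])}
top {'fx': 378.180636974941, 'fy': 378.180636974941, 'cx': 247.98949770718377, 'cy': 192.2381648943957, 'xyz': array([0.36574736, 0.24283552, 1.20341005]), 'orientation': array([[ 0.01541331, -0.98709634,  0.15938397],
       [-0.99988058, -0.01503796,  0.00356088],
       [-0.00111812, -0.15941982, -0.98721025]])}
```

View pics/top0.png

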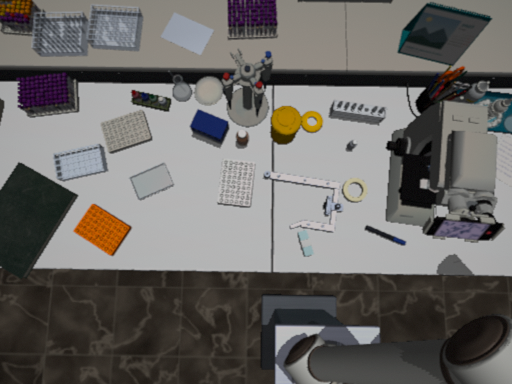

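View pics/scene0.png

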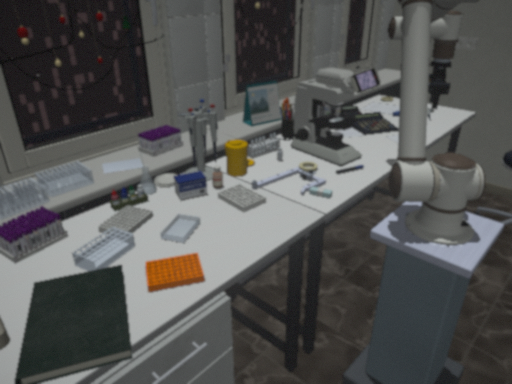

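```bash
python3 - <<'E'
import cv2
p=cv2.imread("pics/top0.png"); c=p[130:275,205:365]
cv2.imwrite("pics/crop0.png",cv2.resize(c,None,fx=5,fy=4.0*5/4*0.8,interpolation=cv2.INTER_CUBIC) if 0 else cv2.resize(c[:120],None,fx=5,fy=5,interpolation=cv2.INTER_CUBIC))
E
```

```text
(no output)
```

View pics/crop0.png

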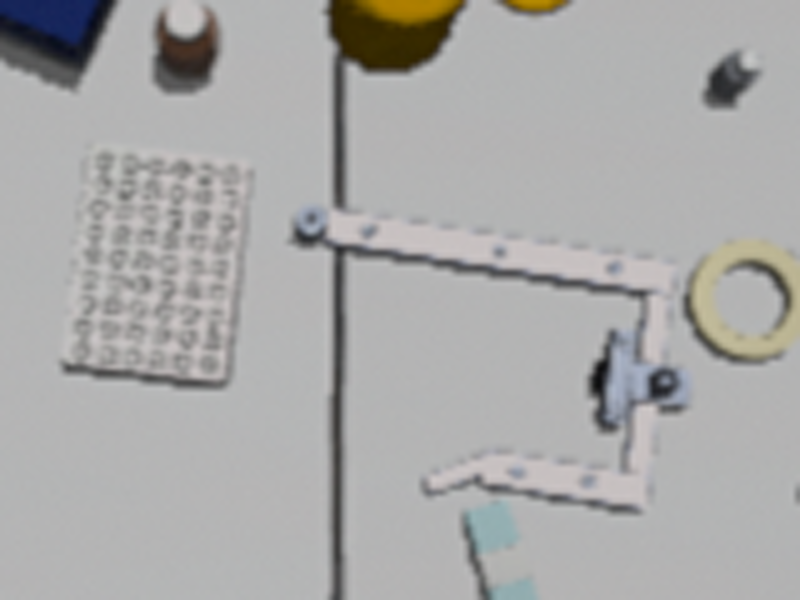

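```bash
cat > h.py <<'E'
import numpy as np
from station import sense,capture,camera_params,r
def ray(cp,u,v,z):
    R=cp["orientation"]; d=R@np.array([(u-cp["cx"])/cp["fx"],(v-cp["cy"])/cp["fy"],1.])
    return cp["xyz"]+d*(z-cp["xyz"][2])/d[2]
def proj(cp,P):
    q=cp["orientation"].T@(np.asarray(P)-cp["xyz"]); return cp["fx"]*q[0]/q[2]+cp["cx"],cp["fy"]*q[1]/q[2]+cp["cy"]
E
python3 - <<'E'
from h import *
cp=camera_params("top")
def c(x,y,z): return ray(cp,205+(x+.5)/5-.5,130+(y+.5)/5-.5,z).round(4)
for n,x,y,z in [("post",311,218,.03),("railL",340,243,.016),("railR",640,290,.016),("crossin top",640,300,.016),("crossin bot",627,465,.016),("short in",500,453,.016),("short R in",625,473,.016),("flare tip",422,482,.016),("trTL",90,150,.02),("trTR",250,160,.02),("trBL",65,363,.02),("trBR",227,382,.02),("amber",187,20,.082),("stack",490,525,.02),("roll",750,300,.016),("small",735,65,.05)]:
    print(n,c(x,y,z))
print("marker",ray(cp,385,236,.01))
print(camera_params("wrist"))
E
```

```text
post [0.6172 0.1884 0.03  ]
railL [0.6041 0.1691 0.016 ]
railR [ 0.5765 -0.0222  0.016 ]
crossin top [ 0.5701 -0.0221  0.016 ]
crossin bot [ 0.4648 -0.0118  0.016 ]
short in [0.4712 0.0679 0.016 ]
short R in [ 0.4598 -0.0104  0.016 ]
flare tip [0.4522 0.1169 0.016 ]
trTL [0.6618 0.3304 0.02  ]
trTR [0.6568 0.2274 0.02  ]
trBL [0.5235 0.3425 0.02  ]
trBR [0.513  0.2401 0.02  ]
amber [0.7295 0.2682 0.082 ]
stack [0.4258 0.0751 0.02  ]
roll [ 0.5711 -0.0921  0.016 ]
small [ 0.7156 -0.0774  0.05  ]
marker [ 0.42594135 -0.18470659  0.01      ]
{'fx': 336.72628173529137, 'fy': 336.72628173529137, 'cx': 248.91640603919777, 'cy': 189.1153099341495, 'xyz': array([ 0.21913167, -0.58776683,  0.38461141]), 'orientation': array([[-0.44501664,  0.86940676,  0.21469067],
       [ 0.89552063,  0.43157431,  0.10856529],
       [ 0.00173242,  0.24057329, -0.97062943]])}
```

```bash
python3 - <<'E'
from h import *
cp=camera_params("top"); d=np.load("top0d.npy")
R=cp["orientation"]
v,u=np.mgrid[0:384,0:512]; ok=d>0
P=np.stack([(u-cp["cx"])/cp["fx"]*d,(v-cp["cy"])/cp["fy"]*d,d],-1)@R.T+cp["xyz"]
m=ok&(P[...,2]>.05)&(u>300)&(v<265)
for y0 in np.arange(-.9,.1,.05):
    s=m&(P[...,1]>=y0)&(P[...,1]<y0+.05)&(P[...,0]>.2)
    if s.sum(): print(round(y0,2),"minx",P[s][:,0].min().round(3),"maxz",P[s][:,2].max().round(3))
E
```

```text
-0.65 minx 1.124 maxz 0.053
-0.6 minx 0.8 maxz 0.083
-0.55 minx 0.81 maxz 0.135
-0.5 minx 0.852 maxz 0.149
-0.45 minx 0.829 maxz 0.244
-0.4 minx 0.817 maxz 0.248
-0.35 minx 0.404 maxz 0.39
-0.3 minx 0.399 maxz 0.401
-0.25 minx 0.405 maxz 0.411
-0.2 minx 0.405 maxz 0.397
-0.15 minx 0.808 maxz 0.08
-0.1 minx 0.709 maxz 0.08
-0.05 minx 0.823 maxz 0.078
0.0 minx 0.989 maxz 0.062
0.05 minx 0.759 maxz 0.12
```

>>> move_arm:
  increments: "1 0 -0.05 0 0 0 0;1 0 -0.10 0 0 0 0;1 0 -0.15 0 0 0 0;1 0 -0.20 0 0 0 0;1 0 -0.25 0 0 0 0;1 0.02 -0.26 0.04 0 0 0;1 0.04 -0.26 0.08 0 0 0;1 0.06 -0.26 0.12 0 0 0"

```text
time_s: 0.9
tcp_pos: [0.2784, -0.4245, 0.482]
ee_rot: [[0.896, -0.0, -0.444], [0.444, 0.001, 0.896], [0.0, -1.0, 0.001]]
wrist_force: [1.9, 0.9, 0.6]
gripper_width: 0.356
```

>>> move_arm:
  increments: "1 0.029 0 0.036 0 -0.12 0;1 0.059 0 0.072 0 -0.24 0;1 0.088 0 0.108 0 -0.36 0;1 0.118 0 0.144 0 -0.48 0;1 0.147 0 0.18 0 -0.6 0;1 0.185 0 0.21 0 -0.72 0;1 0.223 0 0.24 0 -0.84 0;1 0.261 0 0.274 0 -0.977 0"

```text
time_s: 1.7
tcp_pos: [0.3898, -0.0631, 0.4825]
ee_rot: [[0.127, 0.0, -0.992], [0.992, 0.0, 0.127], [0.0, -1.0, -0.0]]
wrist_force: [0.6, 1.2, 0.4]
gripper_width: 0.005
```

```bash
python3 - <<'E'
from h import *
s=sense(); print(s["tcp_pos"],s["ee_rot"].round(3),s["joints"].round(1))
E
```

```text
[ 0.38981968 -0.06313978  0.48249152] [[ 0.127  0.    -0.992]
 [ 0.992  0.     0.127]
 [ 0.    -1.    -0.   ]] [ 14.7  -5.6   3.4  -0.  -99.  -22. ]
```

>>> move_arm:
  increments: "1 0.042 0.019 -0.011 0 0 0;1 0.084 0.038 -0.022 0 0 0;1 0.126 0.056 -0.033 0 0 0;1 0.168 0.075 -0.044 0 0 0;1 0.21 0.094 -0.055 0 0 0;1 0.252 0.112 -0.066 0 0 0;1 0.294 0.13 -0.077 0 0 0;1 0.337 0.15 -0.088 0 0 0"

```text
time_s: 2.5
tcp_pos: [0.522, 0.2589, 0.3317]
ee_rot: [[0.132, -0.0, -0.991], [0.991, -0.0, 0.132], [-0.0, -1.0, 0.0]]
wrist_force: [1.1, -0.6, 0.8]
gripper_width: 0.004
```

```bash
python3 - <<'E'
from h import *
import cv2,pickle
s=sense(); cp=camera_params("wrist"); p,d=capture("wrist"); print(s["tcp_pos"],np.abs(s["joint_velocities"]).max(),cp)
pickle.dump((cp,p,d),open("w1.pkl","wb"))
cv2.imwrite("pics/w1.png",cv2.resize(p[:,:,::-1],(800,600),interpolation=cv2.INTER_CUBIC))
E
```

```text
[0.52204938 0.25893901 0.3316534 ] 37.32972856354713 {'fx': 336.72628173529137, 'fy': 336.72628173529137, 'cx': 248.91640603919777, 'cy': 189.1153099341495, 'xyz': array([0.51315415, 0.19511499, 0.49469397]), 'orientation': array([[-9.91274163e-01,  1.27881795e-01,  3.19653035e-02],
       [ 1.31815922e-01,  9.62256599e-01,  2.38089901e-01],
       [-3.11460253e-04,  2.40225903e-01, -9.70716961e-01]])}
```

View pics/w1.png

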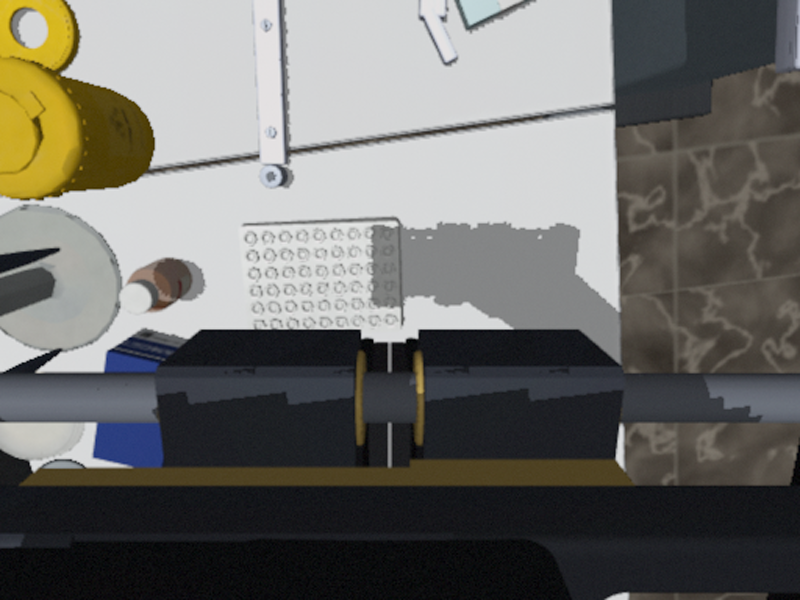

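```bash
python3 - <<'E'
from h import *
import cv2,pickle
capture("wrist")
s=sense(); cp=camera_params("wrist"); p,d=capture("wrist"); print(s["tcp_pos"],np.abs(s["joint_velocities"]).max())
pickle.dump((cp,p,d),open("w2.pkl","wb"))
cv2.imwrite("pics/w2.png",cv2.resize(p[:230,100:360,::-1],None,fx=3,fy=2.6,interpolation=cv2.INTER_CUBIC) if 0 else cv2.resize(p[:200,130:396,::-1],None,fx=3,fy=3,interpolation=cv2.INTER_CUBIC))
E
```

```text
[0.5214237  0.26085325 0.32600701] 4.4833428481791975
```

View pics/w2.png

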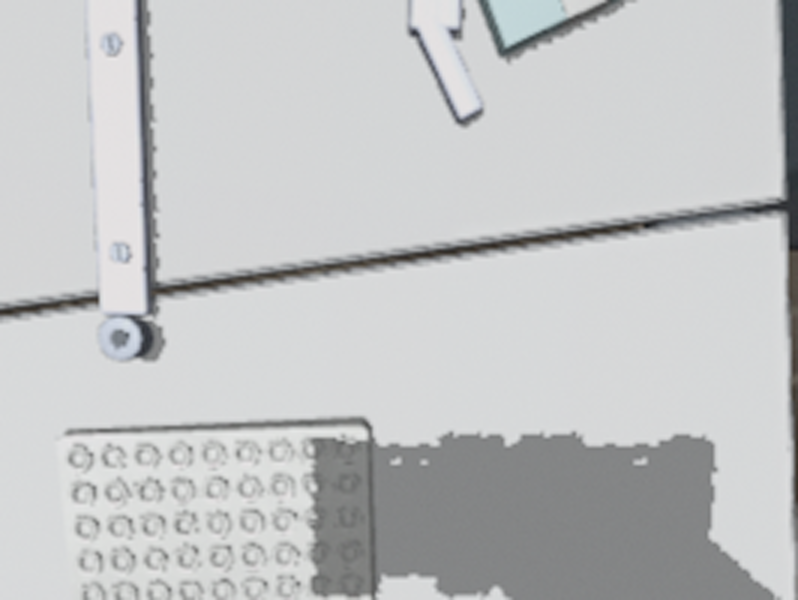

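```bash
python3 - <<'E'
from h import *
import pickle
cp,p,d=pickle.load(open("w2.pkl","rb"))
def c(x,y,z): return ray(cp,130+(x+.5)/3-.5,(y+.5)/3-.5,z).round(4)[:2]
a=c(137,5,.016);b=c(149,300,.016)
post=c(121,337,.03)
print("rail",a,b,"yawx",np.degrees(np.arctan2(*(a-b)[::-1])),"post",post,"flaretip",c(481,110,.016))
for th in [np.arctan2(*(a-b)[::-1])]:
    ex=np.array([np.cos(th),np.sin(th)]);ey=np.array([-ex[1],ex[0]])
    O=post+.002*ex-.068*ey; print("O",O)
    g=lambda P:np.array([(P-O)@ex,(P-O)@ey]).round(4)
    print(g(a),g(b),"flare",g(c(481,110,.016)))
    for q in [(66,431),(367,421),(371,595)]: print("tray",c(*q,.02),g(c(*q,.02)))
    E_=[(.4712,.0679),(.4598,-.0104),(.5765,-.0222),(.6041,.1691),(.6172,.1884),(.6618,.3304),(.6568,.2274),(.5235,.3425),(.513,.2401)]
    for e in E_: print("top",g(np.array(e)))
E
```

```text
rail [0.5864 0.0554] [0.6028 0.1753] yawx -97.78862167675936 post [0.6153 0.19  ] flaretip [0.4457 0.1152]
O [0.54765628 0.19723373]
[0.1353 0.0576] [0.0143 0.0576] flare [ 0.0951 -0.0899]
tray [0.6504 0.2282] [-0.0446  0.0976]
tray [0.5119 0.2417] [-0.0392 -0.0415]
tray [0.5206 0.3245] [-0.1224 -0.0441]
top [ 0.1385 -0.0582]
top [ 0.2176 -0.0589]
top [0.2135 0.0583]
top [0.0202 0.0597]
top [-0.0007  0.0701]
top [-0.1474  0.095 ]
top [-0.0447  0.104 ]
top [-0.1407 -0.0436]
top [-0.0378 -0.0401]
```

```bash
python3 - <<'E'
from h import *
cp=camera_params("top"); d=np.load("top0d.npy")
R=cp["orientation"]
v,u=np.mgrid[0:384,0:512]
P=np.stack([(u-cp["cx"])/cp["fx"]*d,(v-cp["cy"])/cp["fy"]*d,d],-1)@R.T+cp["xyz"]
m=(d>0)&(P[...,2]>.04)&(P[...,0]>.35)&(P[...,0]<.8)&(P[...,1]>-.05)&(P[...,1]<.55)&(v<260)
import cv2
n,l,st,ce=cv2.connectedComponentsWithStats(m.astype(np.uint8))
for i in range(1,n):
    if st[i,4]<5: continue
    q=P[l==i]; print(st[i],"x",q[:,0].min().round(3),q[:,0].max().round(3),"y",q[:,1].min().round(3),q[:,1].max().round(3),"z",q[:,2].max().round(3))
s=sense(); print(s["tcp_pos"],s["joints"].round(2))
E
```

```text
[252  82  12  35 247] x 0.776 0.799 y 0.21 0.24 z 0.299
[270 107  32  36 902] x 0.713 0.799 y 0.091 0.185 z 0.142
[189 113  39  28 712] x 0.717 0.8 y 0.316 0.435 z 0.075
[235 130  13  13 134] x 0.712 0.747 y 0.253 0.291 z 0.086
[0.52138094 0.25895392 0.3284881 ] [ 4.232e+01  1.502e+01  5.310e+00 -5.000e-02 -8.072e+01 -4.981e+01]
```

>>> move_arm:
  increments: "1 0.04 0 -0.017 0 -0.037 0;1 0.08 0 -0.034 0 -0.037 0;1 0.117 0 -0.051 0 -0.037 0;1 0.117 0.05 -0.051 0 -0.037 0;1 0.117 0.1 -0.051 0 -0.037 0;1 0.117 0.15 -0.051 0 -0.037 0;1 0.117 0.2 -0.051 0 -0.037 0;1 0.117 0.24 -0.051 0 -0.037 0"

```text
time_s: 3.45
tcp_pos: [0.5872, 0.3649, 0.0908]
ee_rot: [[0.097, -0.001, -0.995], [0.995, -0.001, 0.097], [-0.001, -1.0, 0.001]]
wrist_force: [0.9, 0.4, 0.2]
gripper_width: 0.001
```

>>> move_arm:
  increments: "1 0 0 0 0 0 0;1 0 0 0 0 0 0;1 0 0 0 0 0 0"

```text
time_s: 3.75
tcp_pos: [0.5898, 0.3676, 0.0966]
ee_rot: [[0.095, 0.005, -0.995], [0.995, 0.004, 0.095], [0.004, -1.0, -0.005]]
wrist_force: [0.0, -0.5, -0.1]
gripper_width: 0.005
```

```bash
cat >> h.py <<'E'
th=np.radians(-97.8); ex=np.array([np.cos(th),np.sin(th)]); ey=np.array([-ex[1],ex[0]]); O=np.array([.5477,.1972])
def g(P): P=np.asarray(P)[:2]; return np.array([(P-O)@ex,(P-O)@ey])
def w(a,b): return O+a*ex+b*ey
def yaw(s): return np.degrees(np.arctan2(s["ee_rot"][1,0],s["ee_rot"][0,0]))
E
python3 - <<'E'
from h import *
import cv2
s=sense(); print(s["time_s"],s["tcp_pos"],g(s["tcp_pos"]),yaw(s),s["wrist_force"],s["joints"].round(1))
p,d=capture("wrist"); cv2.imwrite("pics/w3.png",cv2.resize(p[:,:,::-1],(800,600)))
E
```

```text
3.75 [0.58982453 0.36757367 0.09662079] [-0.1745143   0.01861242] 84.52225698986038 [ 0.02534692 -0.48278736 -0.08481085] [ 45.3  34.2   1.9   0.1 -57.4 -50.8]
```

View pics/w3.png

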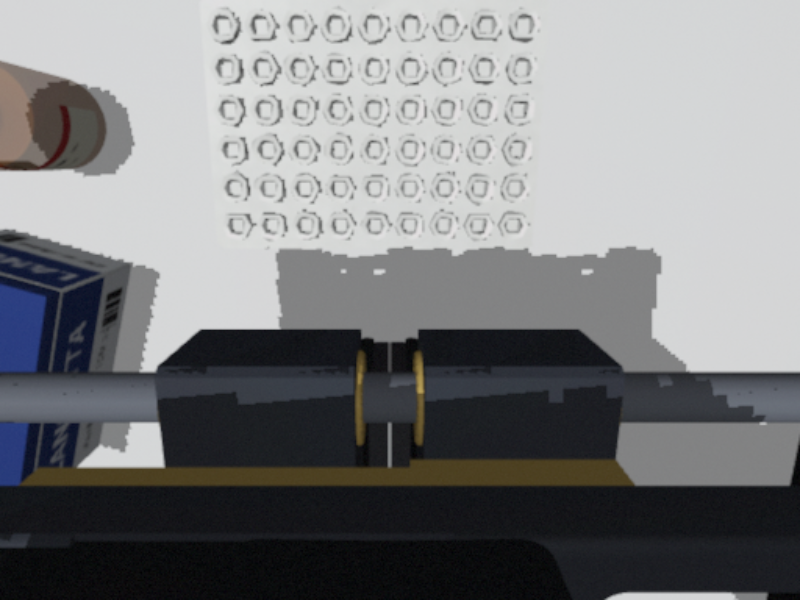

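```bash
python3 - <<'E'
from h import *
for i in range(3):
    s=sense(); cp=camera_params("wrist"); print(s["tcp_pos"],np.abs(s["joint_velocities"]).max(),cp["xyz"])
    capture("wrist")
for x,y in [(214,248),(536,248),(540,8),(203,8)]:
    print(g(ray(cp,x*.64,y*.64,.02)).round(4))
E
```

```text
[0.58968762 0.36767255 0.096677  ] 0.5454221229190278 [0.58227886 0.30288804 0.25936635]
[0.5893208  0.36755087 0.09622235] 0.8678668453122157 [0.58205816 0.30283108 0.25900751]
[0.58902301 0.36739638 0.09572211] 0.7435052729840846 [0.58184376 0.30274121 0.25848455]
[-0.1502  0.0989]
[-0.1441 -0.0482]
[-0.045 -0.039]
[-0.0505  0.0994]
```

>>> move_arm:
  increments: "1 0 0.03 0 0 0 0;1 0 0.06 0 0 0 0;1 0 0.07 0 0 0 0;1 0 0.07 0 0 0 0;1 0 0.07 0 0 0 0;1 0 0.07 0 0 0 0;1 0 0.07 0 0 0 0"

```text
time_s: 4.65
tcp_pos: [0.5886, 0.3672, 0.0243]
ee_rot: [[0.096, 0.002, -0.995], [0.995, 0.002, 0.096], [0.002, -1.0, -0.002]]
wrist_force: [0.9, 0.1, 0.3]
gripper_width: 0.006
```

>>> move_arm:
  increments: "1 0 0 0 0 0 0;1 0 0 0 0 0 0;1 0 0 0 0 0 0"

```text
time_s: 4.95
tcp_pos: [0.5879, 0.3665, 0.0228]
ee_rot: [[0.096, 0.0, -0.995], [0.995, 0.0, 0.096], [0.0, -1.0, -0.0]]
wrist_force: [0.3, -0.7, 0.6]
gripper_width: 0.005
```

>>> move_arm:
  increments: "1 0 0.006 0 0 0 0;1 0 0.013 0 0 0 0;1 -0.002 0.013 0 0 0 0;1 -0.0045 0.013 0 0 0 0;1 -0.007 0.013 0 0 0 0;1 -0.0095 0.013 0 0 0 0;1 -0.012 0.013 0 0 0 0;1 -0.0145 0.013 0 0 0 0"

```text
time_s: 5.75
tcp_pos: [0.5867, 0.3522, 0.0098]
ee_rot: [[0.096, 0.001, -0.995], [0.995, 0.001, 0.096], [0.001, -1.0, -0.001]]
wrist_force: [-0.2, 1.2, 0.9]
gripper_width: 0.008
```

>>> move_arm:
  increments: "1 -0.0025 0 0 0 0 0;1 -0.005 0 0 0 0 0;1 -0.0075 0 0 0 0 0;1 -0.01 0 0 0 0 0;1 -0.0125 0 0.001 0 0 0;1 -0.015 0 0.001 0 0 0;1 -0.0175 0 0.001 0 0 0;1 -0.02 0 0.001 0 0 0"

```text
time_s: 6.55
tcp_pos: [0.5837, 0.3323, 0.0098]
ee_rot: [[0.096, 0.0, -0.995], [0.995, 0.0, 0.096], [0.0, -1.0, -0.0]]
wrist_force: [-0.1, 1.9, 1.4]
gripper_width: 0.008
```

```bash
python3 - <<'E'
from h import *
import cv2
s=sense(); print(s["time_s"],s["tcp_pos"],g(s["tcp_pos"]),yaw(s),s["wrist_force"])
cp=camera_params("wrist");p,d=capture("wrist"); cv2.imwrite("pics/w4.png",cv2.resize(p[:,:,::-1],(800,600)))
p,d=capture("top"); cv2.imwrite("pics/t4.png",cv2.resize(p[130:250,205:365,::-1],None,fx=5,fy=5,interpolation=cv2.INTER_CUBIC))
E
```

```text
6.55 [0.58367935 0.33226883 0.0097586 ] [-0.13870211  0.01731552] 84.50814173196797 [-0.13344401  1.88862551  1.42124953]
```

View pics/w4.png

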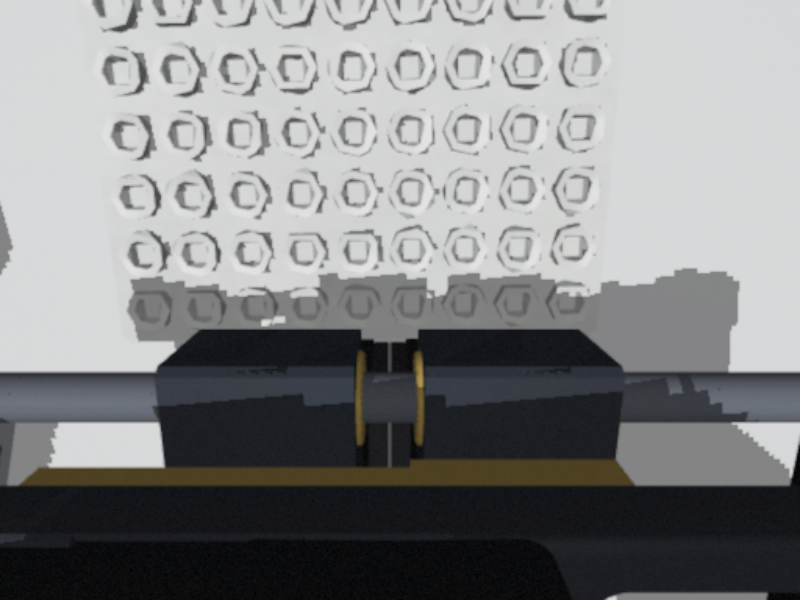

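View pics/t4.png

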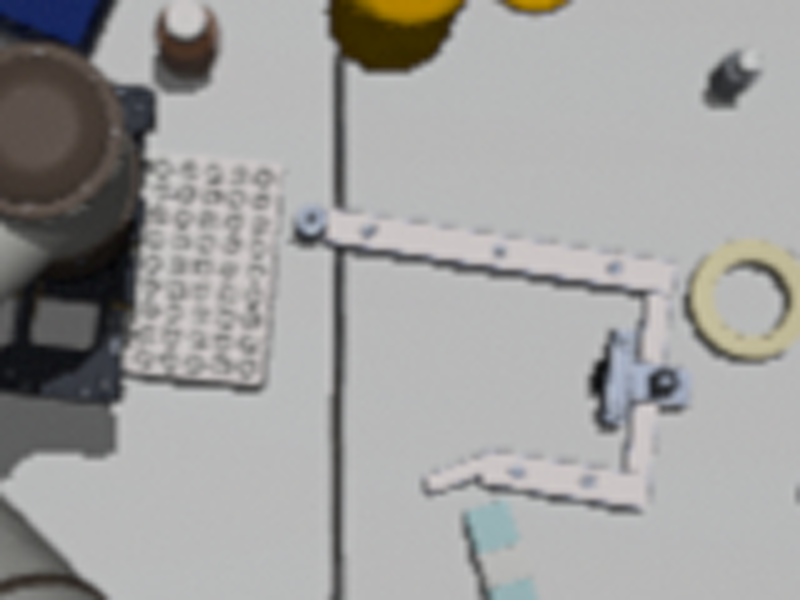

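>>> move_arm:
  increments: "1 -0.002 0 0 0 0 0;1 -0.004 0 0 0 0 0;1 -0.006 0 0 0 0 0;1 -0.008 0 0 0 0 0;1 -0.0095 0 0 0 0 0;1 -0.011 0 0.0005 0 0 0"

```text
time_s: 7.25
tcp_pos: [0.5824, 0.3229, 0.0097]
ee_rot: [[0.096, 0.002, -0.995], [0.995, 0.003, 0.096], [0.003, -1.0, -0.002]]
wrist_force: [-1.0, 7.8, 0.3]
gripper_width: 0.004
```

```bash
cat > arc.py <<'E'
from h import *
from scipy.spatial.transform import Rotation as Ro
C=np.array([-.002,.068]); T0=np.radians(2.3); yp=-.010
def tcp(t,s0=.041,off=.0643):
    n=np.array([np.cos(t),np.sin(t)]); tt=np.array([-n[1],n[0]])
    P=C-.010*n; s=s0-.010*(t-T0)
    c=P-.055*n-s*tt
    return c-off*n+yp*tt, c
def rows(t0,t1,N=8):
    p0,_=tcp(t0); out=[]
    # tool x = -n (at t0), tool z = world dir: y down => z = x cross y ; x=-n, y=-Z -> z = t? 
    n=np.array([np.cos(t0),np.sin(t0),0]); X=-n; Y=np.array([0,0,-1.]); Z=np.cross(X,Y)
    for k in range(1,N+1):
        t=t0+(t1-t0)*k/N; p,_=tcp(t); dlt=np.r_[p-p0,0]
        out.append((dlt@X,dlt@Z,-(t-t0)))
    return out
if __name__=="__main__":
    import sys
    a,b=map(float,sys.argv[1:3]); N=int(sys.argv[3]) if len(sys.argv)>3 else 8
    print(";".join("1 %.4f 0 %.4f 0 %.3f 0"%q for q in rows(np.radians(a),np.radians(b),N)))
    p,c=tcp(np.radians(b)); print("end tcp guide",p.round(4),"yaw",82.2+b,"centre",c.round(4))
    p,c=tcp(np.radians(a)); s=sense(); print("now nominal",p.round(4),"meas",g(s["tcp_pos"]).round(4),"yaw",yaw(s)-82.2)
E
python3 arc.py 2.3 12.3; python3 arc.py 12.3 22.3
```

```text
1 -0.0011 0 0.0026 0 -0.022 0;1 -0.0023 0 0.0052 0 -0.044 0;1 -0.0036 0 0.0077 0 -0.065 0;1 -0.0049 0 0.0102 0 -0.087 0;1 -0.0062 0 0.0127 0 -0.109 0;1 -0.0076 0 0.0151 0 -0.131 0;1 -0.0090 0 0.0176 0 -0.153 0;1 -0.0105 0 0.0200 0 -0.175 0
end tcp guide [-0.1178 -0.0077] yaw 94.5 centre [-0.0571  0.0158]
now nominal [-0.1291  0.0119] meas [-0.1293  0.0173] yaw 2.297842620745584
1 -0.0011 0 0.0026 0 -0.022 0;1 -0.0023 0 0.0052 0 -0.044 0;1 -0.0035 0 0.0077 0 -0.065 0;1 -0.0047 0 0.0102 0 -0.087 0;1 -0.0060 0 0.0127 0 -0.109 0;1 -0.0074 0 0.0152 0 -0.131 0;1 -0.0088 0 0.0176 0 -0.153 0;1 -0.0102 0 0.0200 0 -0.175 0
end tcp guide [-0.1036 -0.025 ] yaw 104.5 centre [-0.0479  0.0086]
now nominal [-0.1178 -0.0077] meas [-0.1293  0.0173] yaw 2.297842620745584
```

```bash
sed -i 's/yp=-.010/yp=-.007/; s/s0=.041/s0=.038/' arc.py; python3 arc.py 2.3 12.3;
```

```text
1 -0.0010 0 0.0026 0 -0.022 0;1 -0.0021 0 0.0052 0 -0.044 0;1 -0.0032 0 0.0077 0 -0.065 0;1 -0.0043 0 0.0102 0 -0.087 0;1 -0.0055 0 0.0127 0 -0.109 0;1 -0.0068 0 0.0152 0 -0.131 0;1 -0.0081 0 0.0176 0 -0.153 0;1 -0.0095 0 0.0201 0 -0.175 0
end tcp guide [-0.1191 -0.0018] yaw 94.5 centre [-0.0578  0.0187]
now nominal [-0.1294  0.0178] meas [-0.1293  0.0173] yaw 2.297842620745584
```

>>> move_arm:
  increments: "1 -0.001 0 0.0026 0 -0.022 0;1 -0.0021 0 0.0052 0 -0.044 0;1 -0.0032 0 0.0077 0 -0.065 0;1 -0.0043 0 0.0102 0 -0.087 0;1 -0.0055 0 0.0127 0 -0.109 0;1 -0.0068 0 0.0152 0 -0.131 0;1 -0.0081 0 0.0176 0 -0.153 0;1 -0.0095 0 0.0201 0 -0.175 0"

```text
time_s: 8.05
tcp_pos: [0.5611, 0.3152, 0.0097]
ee_rot: [[-0.08, 0.001, -0.997], [0.997, 0.002, -0.08], [0.002, -1.0, -0.001]]
wrist_force: [-0.9, 5.3, 0.3]
gripper_width: 0.003
```

```bash
python3 arc.py 12.3 22.3;python3 - <<'E'
from h import *
import cv2
p,d=capture("top"); cv2.imwrite("pics/t5.png",cv2.resize(p[130:250,205:365,::-1],None,fx=5,fy=5,interpolation=cv2.INTER_CUBIC))
E
```

```text
1 -0.0010 0 0.0026 0 -0.022 0;1 -0.0020 0 0.0052 0 -0.044 0;1 -0.0031 0 0.0077 0 -0.065 0;1 -0.0042 0 0.0102 0 -0.087 0;1 -0.0054 0 0.0127 0 -0.109 0;1 -0.0066 0 0.0152 0 -0.131 0;1 -0.0079 0 0.0177 0 -0.153 0;1 -0.0092 0 0.0201 0 -0.175 0
end tcp guide [-0.1059 -0.0195] yaw 104.5 centre [-0.049   0.0114]
now nominal [-0.1191 -0.0018] meas [-0.1187 -0.0028] yaw 12.40654113926324
```

View pics/t5.png

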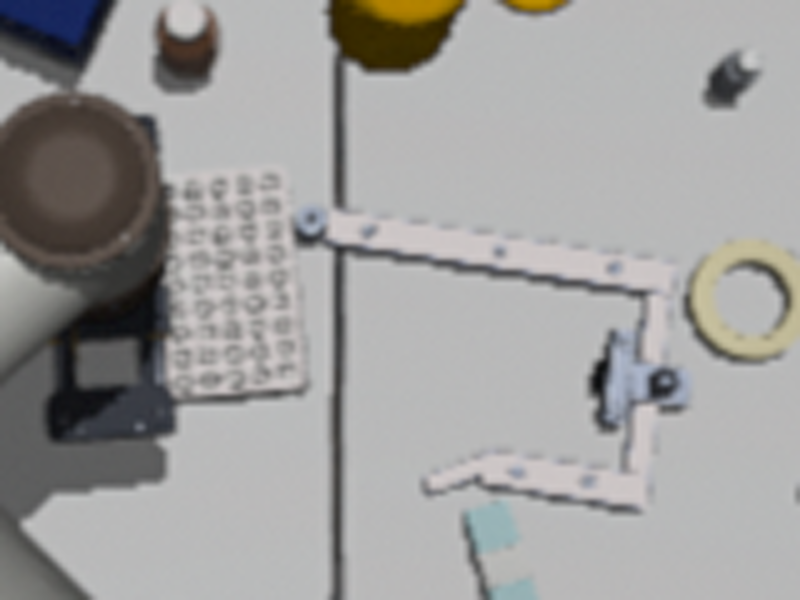

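>>> move_arm:
  increments: "1 -0.001 0 0.0026 0 -0.022 0;1 -0.002 0 0.0052 0 -0.044 0;1 -0.0031 0 0.0077 0 -0.065 0;1 -0.0042 0 0.0102 0 -0.087 0;1 -0.0054 0 0.0127 0 -0.109 0;1 -0.0066 0 0.0152 0 -0.131 0;1 -0.0079 0 0.0177 0 -0.153 0;1 -0.0092 0 0.0201 0 -0.175 0"

```text
time_s: 8.9
tcp_pos: [0.5416, 0.3041, 0.0097]
ee_rot: [[-0.253, 0.001, -0.968], [0.968, 0.002, -0.253], [0.001, -1.0, -0.001]]
wrist_force: [-1.6, 5.0, 0.5]
gripper_width: 0.004
```

```bash
python3 arc.py 22.3 32.3;python3 arc.py 32.3 42.3
```

```text
1 -0.0009 0 0.0026 0 -0.022 0;1 -0.0019 0 0.0052 0 -0.044 0;1 -0.0029 0 0.0077 0 -0.065 0;1 -0.0040 0 0.0102 0 -0.087 0;1 -0.0052 0 0.0127 0 -0.109 0;1 -0.0064 0 0.0152 0 -0.131 0;1 -0.0076 0 0.0177 0 -0.153 0;1 -0.0089 0 0.0201 0 -0.175 0
end tcp guide [-0.09   -0.0347] yaw 114.5 centre [-0.0394  0.0056]
now nominal [-0.1059 -0.0195] meas [-0.1051 -0.0206] yaw 22.429952617392203
1 -0.0009 0 0.0026 0 -0.022 0;1 -0.0018 0 0.0052 0 -0.044 0;1 -0.0028 0 0.0077 0 -0.065 0;1 -0.0039 0 0.0102 0 -0.087 0;1 -0.0050 0 0.0128 0 -0.109 0;1 -0.0061 0 0.0152 0 -0.131 0;1 -0.0073 0 0.0177 0 -0.153 0;1 -0.0086 0 0.0201 0 -0.175 0
end tcp guide [-0.072  -0.0471] yaw 124.5 centre [-0.0292  0.0013]
now nominal [-0.09   -0.0347] meas [-0.1051 -0.0206] yaw 22.429952617392203
```

>>> move_arm:
  increments: "1 -0.0009 0 0.0026 0 -0.022 0;1 -0.0019 0 0.0052 0 -0.044 0;1 -0.0029 0 0.0077 0 -0.065 0;1 -0.004 0 0.0102 0 -0.087 0;1 -0.0052 0 0.0127 0 -0.109 0;1 -0.0064 0 0.0152 0 -0.131 0;1 -0.0076 0 0.0177 0 -0.153 0;1 -0.0089 0 0.0201 0 -0.175 0"

```text
time_s: 9.7
tcp_pos: [0.5242, 0.29, 0.0096]
ee_rot: [[-0.417, 0.0, -0.909], [0.909, 0.001, -0.417], [0.001, -1.0, -0.0]]
wrist_force: [-2.0, 5.2, 2.1]
gripper_width: 0.004
```

>>> move_arm:
  increments: "1 -0.0009 0 0.0026 0 -0.022 0;1 -0.0018 0 0.0052 0 -0.044 0;1 -0.0028 0 0.0077 0 -0.065 0;1 -0.0039 0 0.0102 0 -0.087 0;1 -0.005 0 0.0128 0 -0.109 0;1 -0.0061 0 0.0152 0 -0.131 0;1 -0.0073 0 0.0177 0 -0.153 0;1 -0.0086 0 0.0201 0 -0.175 0"

```text
time_s: 10.5
tcp_pos: [0.5094, 0.2734, 0.0096]
ee_rot: [[-0.569, -0.0, -0.822], [0.822, 0.0, -0.569], [0.0, -1.0, 0.0]]
wrist_force: [-3.2, 5.2, 1.1]
gripper_width: 0.003
```

```bash
python3 arc.py 42.3 52.3;python3 arc.py 52.3 62.3;python3 - <<'E'
from h import *
import cv2
p,d=capture("top"); cv2.imwrite("pics/t6.png",cv2.resize(p[130:250,205:365,::-1],None,fx=5,fy=5,interpolation=cv2.INTER_CUBIC))
E
```

```text
1 -0.0009 0 0.0026 0 -0.022 0;1 -0.0018 0 0.0052 0 -0.044 0;1 -0.0027 0 0.0077 0 -0.065 0;1 -0.0037 0 0.0103 0 -0.087 0;1 -0.0048 0 0.0128 0 -0.109 0;1 -0.0059 0 0.0153 0 -0.131 0;1 -0.0071 0 0.0177 0 -0.153 0;1 -0.0083 0 0.0202 0 -0.175 0
end tcp guide [-0.0524 -0.0565] yaw 134.5 centre [-0.0186 -0.0013]
now nominal [-0.072  -0.0471] meas [-0.0703 -0.0483] yaw 42.48522097325714
1 -0.0008 0 0.0026 0 -0.022 0;1 -0.0017 0 0.0052 0 -0.044 0;1 -0.0026 0 0.0077 0 -0.065 0;1 -0.0036 0 0.0103 0 -0.087 0;1 -0.0046 0 0.0128 0 -0.109 0;1 -0.0057 0 0.0153 0 -0.131 0;1 -0.0068 0 0.0177 0 -0.153 0;1 -0.0080 0 0.0202 0 -0.175 0
end tcp guide [-0.0315 -0.0625] yaw 144.5 centre [-0.0078 -0.0023]
now nominal [-0.0524 -0.0565] meas [-0.0703 -0.0483] yaw 42.48522097325714
```

View pics/t6.png

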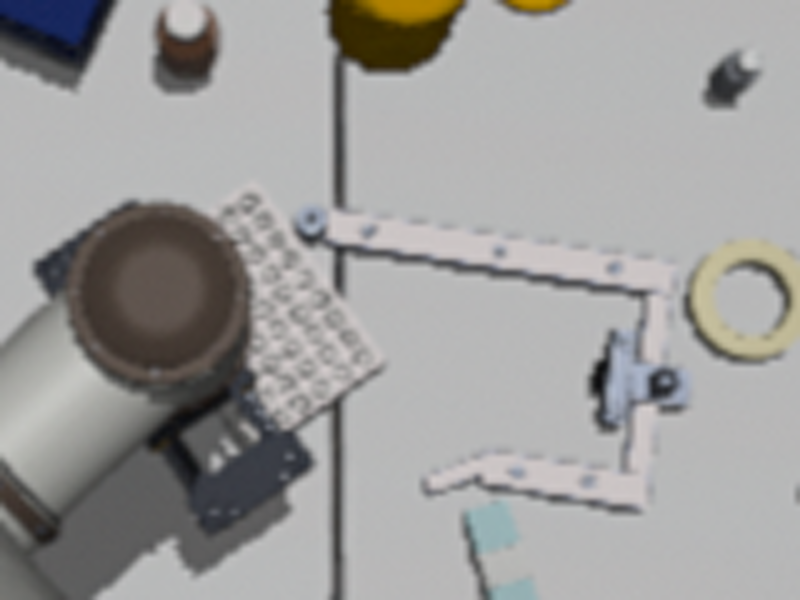

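>>> move_arm:
  increments: "1 -0.0009 0 0.0026 0 -0.022 0;1 -0.0018 0 0.0052 0 -0.044 0;1 -0.0027 0 0.0077 0 -0.065 0;1 -0.0037 0 0.0103 0 -0.087 0;1 -0.0048 0 0.0128 0 -0.109 0;1 -0.0059 0 0.0153 0 -0.131 0;1 -0.0071 0 0.0177 0 -0.153 0;1 -0.0083 0 0.0202 0 -0.175 0"

```text
time_s: 11.35
tcp_pos: [0.4975, 0.2547, 0.0096]
ee_rot: [[-0.704, -0.001, -0.71], [0.71, -0.0, -0.704], [0.0, -1.0, 0.001]]
wrist_force: [-3.4, 3.7, 1.7]
gripper_width: 0.006
```

>>> move_arm:
  increments: "1 -0.0008 0 0.0026 0 -0.022 0;1 -0.0017 0 0.0052 0 -0.044 0;1 -0.0026 0 0.0077 0 -0.065 0;1 -0.0036 0 0.0103 0 -0.087 0;1 -0.0046 0 0.0128 0 -0.109 0;1 -0.0057 0 0.0153 0 -0.131 0;1 -0.0068 0 0.0177 0 -0.153 0;1 -0.008 0 0.0202 0 -0.175 0"

```text
time_s: 12.15
tcp_pos: [0.4889, 0.2347, 0.0095]
ee_rot: [[-0.817, -0.0, -0.577], [0.577, -0.0, -0.817], [0.0, -1.0, 0.001]]
wrist_force: [-3.4, 4.9, 2.3]
gripper_width: 0.003
```

```bash
python3 arc.py 62.3 72.3;python3 arc.py 72.3 82.3;python3 - <<'E'
from h import *
import cv2
p,d=capture("top"); cv2.imwrite("pics/t7.png",cv2.resize(p[130:250,205:365,::-1],None,fx=5,fy=5,interpolation=cv2.INTER_CUBIC))
E
```

```text
1 -0.0008 0 0.0026 0 -0.022 0;1 -0.0016 0 0.0052 0 -0.044 0;1 -0.0025 0 0.0077 0 -0.065 0;1 -0.0034 0 0.0103 0 -0.087 0;1 -0.0044 0 0.0128 0 -0.109 0;1 -0.0054 0 0.0153 0 -0.131 0;1 -0.0065 0 0.0178 0 -0.153 0;1 -0.0077 0 0.0202 0 -0.175 0
end tcp guide [-0.0101 -0.0651] yaw 154.5 centre [ 0.0028 -0.0018]
now nominal [-0.0315 -0.0625] meas [-0.0291 -0.0633] yaw 62.55819254736785
1 -0.0007 0 0.0026 0 -0.022 0;1 -0.0015 0 0.0052 0 -0.044 0;1 -0.0024 0 0.0077 0 -0.065 0;1 -0.0033 0 0.0103 0 -0.087 0;1 -0.0042 0 0.0128 0 -0.109 0;1 -0.0052 0 0.0153 0 -0.131 0;1 -0.0063 0 0.0178 0 -0.153 0;1 -0.0074 0 0.0202 0 -0.175 0
end tcp guide [ 0.0114 -0.0643] yaw 164.5 centre [0.0131 0.0004]
now nominal [-0.0101 -0.0651] meas [-0.0291 -0.0633] yaw 62.55819254736785
```

View pics/t7.png

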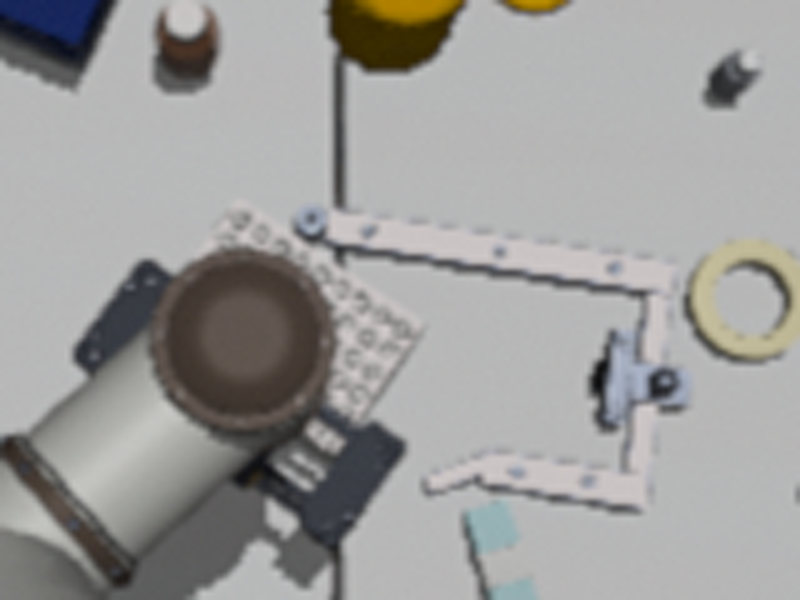

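>>> move_arm:
  increments: "1 -0.0008 0 0.0026 0 -0.022 0;1 -0.0016 0 0.0052 0 -0.044 0;1 -0.0025 0 0.0077 0 -0.065 0;1 -0.0034 0 0.0103 0 -0.087 0;1 -0.0044 0 0.0128 0 -0.109 0;1 -0.0054 0 0.0153 0 -0.131 0;1 -0.0065 0 0.0178 0 -0.153 0;1 -0.0077 0 0.0202 0 -0.175 0"

```text
time_s: 13.0
tcp_pos: [0.4837, 0.2137, 0.0095]
ee_rot: [[-0.905, -0.0, -0.426], [0.426, -0.0, -0.905], [0.0, -1.0, 0.0]]
wrist_force: [-2.3, 3.1, 3.0]
gripper_width: 0.005
```

>>> move_arm:
  increments: "1 -0.0007 0 0.0026 0 -0.022 0;1 -0.0015 0 0.0052 0 -0.044 0;1 -0.0024 0 0.0077 0 -0.065 0;1 -0.0033 0 0.0103 0 -0.087 0;1 -0.0042 0 0.0128 0 -0.109 0;1 -0.0052 0 0.0153 0 -0.131 0"

```text
time_s: 13.6
tcp_pos: [0.4819, 0.1977, 0.0095]
ee_rot: [[-0.953, -0.0, -0.304], [0.304, -0.0, -0.953], [0.0, -1.0, 0.0]]
wrist_force: [-1.5, 2.4, 1.5]
gripper_width: 0.007
```

```bash
python3 arc.py 79.8 88 6;python3 - <<'E'
from h import *
import cv2
p,d=capture("top"); cv2.imwrite("pics/t8.png",cv2.resize(p[130:250,205:365,::-1],None,fx=5,fy=5,interpolation=cv2.INTER_CUBIC))
E
```

```text
1 -0.0008 0 0.0028 0 -0.024 0;1 -0.0016 0 0.0057 0 -0.048 0;1 -0.0025 0 0.0085 0 -0.072 0;1 -0.0035 0 0.0112 0 -0.095 0;1 -0.0045 0 0.0140 0 -0.119 0;1 -0.0056 0 0.0167 0 -0.143 0
end tcp guide [ 0.0235 -0.0623] yaw 170.2 centre [0.0188 0.0022]
now nominal [ 0.0061 -0.0648] meas [ 0.0084 -0.0652] yaw 80.09489418922406
```

View pics/t8.png

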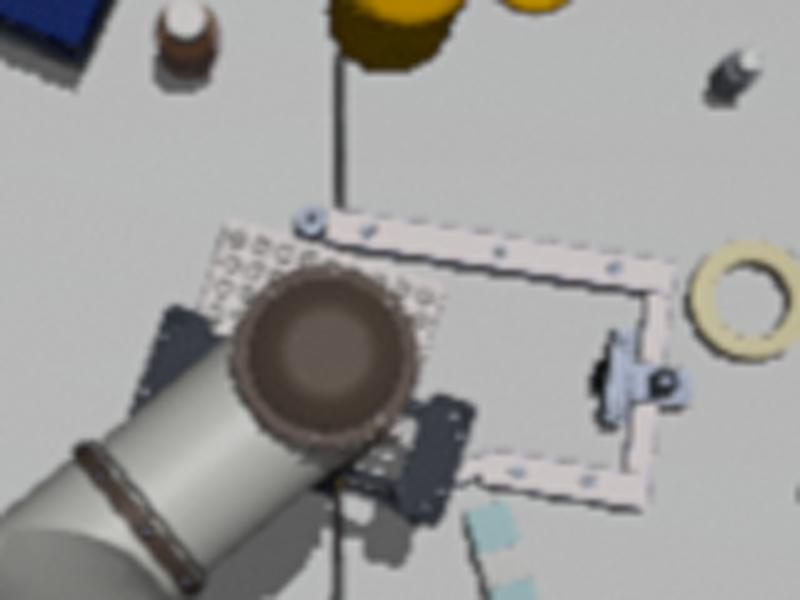

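>>> move_arm:
  increments: "1 -0.001 0 0.0028 0 -0.024 0;1 -0.002 0 0.0057 0 -0.048 0;1 -0.003 0 0.0085 0 -0.072 0;1 -0.004 0 0.0112 0 -0.095 0;1 -0.0052 0 0.014 0 -0.119 0;1 -0.0064 0 0.0167 0 -0.143 0"

```text
time_s: 14.25
tcp_pos: [0.4823, 0.1796, 0.0094]
ee_rot: [[-0.986, -0.001, -0.165], [0.165, -0.001, -0.986], [0.001, -1.0, 0.001]]
wrist_force: [-5.6, 1.5, 2.1]
gripper_width: 0.006
```

```bash
python3 arc.py 88 90 2;python3 - <<'E'
from h import *
import cv2
p,d=capture("wrist"); cv2.imwrite("pics/w9.png",cv2.resize(p[:,:,::-1],(800,600)))
E
```

```text
1 -0.0005 0 0.0021 0 -0.017 0;1 -0.0011 0 0.0041 0 -0.035 0
end tcp guide [ 0.0277 -0.0613] yaw 172.2 centre [0.0207 0.003 ]
now nominal [ 0.0235 -0.0623] meas [ 0.0263 -0.0624] yaw 88.28622197567528
```

View pics/w9.png

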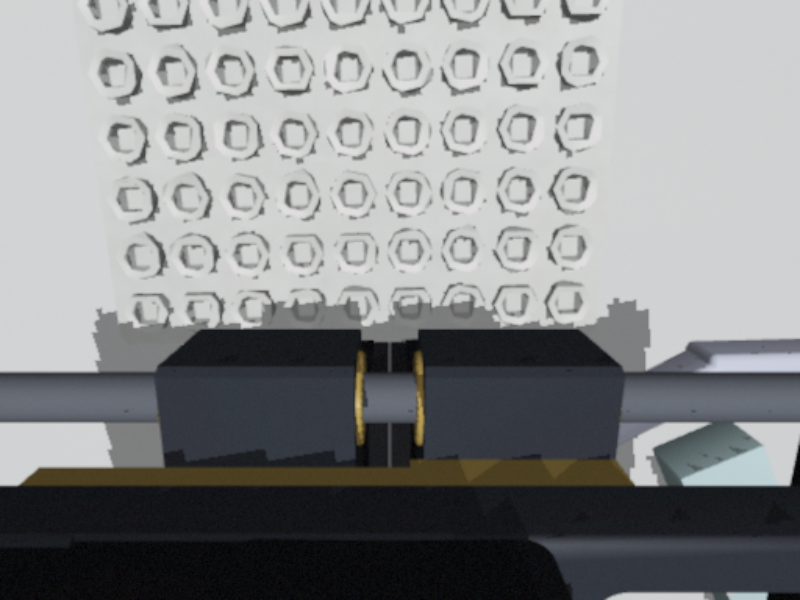

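>>> move_arm:
  increments: "1 -0.0007 0 0.002 0 -0.017 0;1 -0.0014 0 0.004 0 -0.03 0;1 -0.002 0 0.004 0 -0.03 0"

```text
time_s: 14.6
tcp_pos: [0.4819, 0.1771, 0.0092]
ee_rot: [[-0.99, -0.003, -0.138], [0.138, 0.001, -0.99], [0.003, -1.0, -0.001]]
wrist_force: [-15.3, 12.6, 6.7]
gripper_width: 0.006
```

>>> move_arm:
  increments: "1 -0.0006 0 0 0 0 0;1 -0.0012 0 0 0 0 0"

```text
time_s: 14.8
tcp_pos: [0.4819, 0.1771, 0.0092]
ee_rot: [[-0.99, -0.005, -0.138], [0.138, 0.001, -0.99], [0.005, -1.0, 0.0]]
wrist_force: [-19.4, 15.3, 8.3]
gripper_width: 0.003
```

>>> move_arm:
  increments: "1 0.0015 0 -0.001 0 0 0;1 0.003 0 -0.002 0 0 0"

```text
time_s: 15.0
tcp_pos: [0.4821, 0.1783, 0.0094]
ee_rot: [[-0.991, -0.001, -0.136], [0.136, -0.0, -0.991], [0.001, -1.0, 0.0]]
wrist_force: [-0.9, -0.1, -0.2]
gripper_width: 0.005
```

```bash
python3 - <<'E'
from h import *
import cv2
s=sense(); print(s["tcp_pos"],g(s["tcp_pos"]),yaw(s)-82.2,s["wrist_force"],s["joints"])
p,d=capture("top"); cv2.imwrite("pics/t10.png",cv2.resize(p[130:250,205:365,::-1],None,fx=5,fy=5,interpolation=cv2.INTER_CUBIC))
p,d=capture("scene"); cv2.imwrite("pics/s10.png",cv2.resize(p[130:230,200:360,::-1],None,fx=5,fy=5,interpolation=cv2.INTER_CUBIC))
E
```

```text
[0.4820828  0.17833559 0.0093847 ] [ 0.02759515 -0.0624499 ] 89.96486687749955 [-0.94553748 -0.10553719 -0.20075756] [ 3.84095200e+01  2.66143776e+01 -2.94078692e+01 -1.15607470e-02
 -3.40187964e+01  4.37649387e+01]
```

View pics/t10.png

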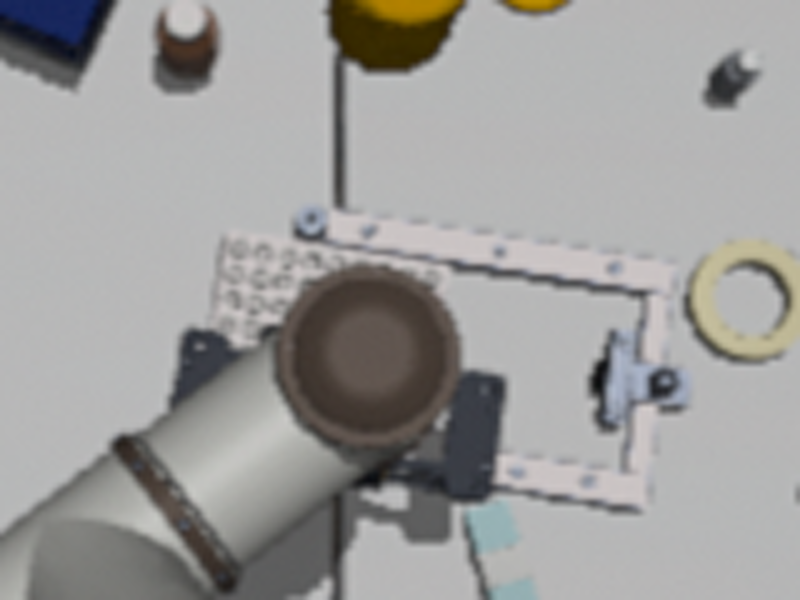

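View pics/s10.png

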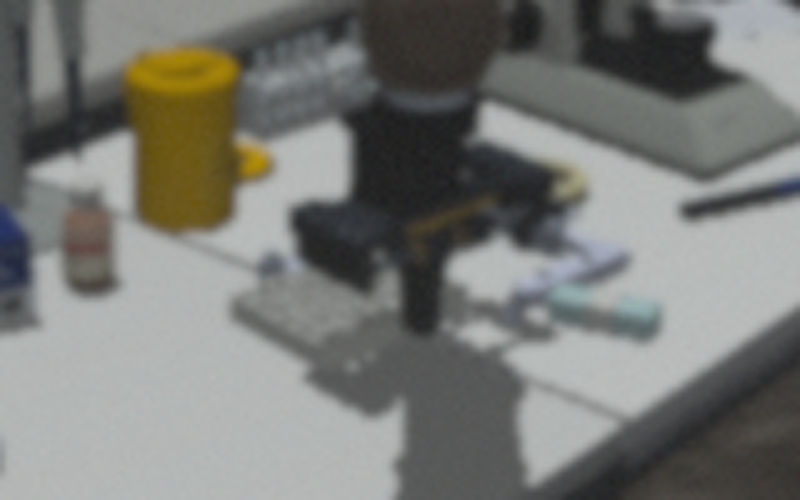

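```bash
python3 - <<'E'
from h import *
cp=camera_params("top")
for x,y in [(225,232),(218,325),(450,262),(225,285)]:
    print(g(ray(cp,205+(x+.5)/5-.5,130+(y+.5)/5-.5,.02)).round(4))
s=sense()
X,Z=s["ee_rot"][:2,0],s["ee_rot"][:2,2]
P=s["tcp_pos"][:2]
for q in [(.0276,-.080),(-.085,.001)]:
    W=w(*q); d=W-P; print(q,W.round(4),"x",(d@X).round(4),"z",(d@Z).round(4))
E
```

```text
[-0.0535  0.0549]
[-0.0489 -0.0051]
[0.091  0.0573]
[-0.0484  0.021 ]
(0.0276, -0.08) [0.4647 0.1807] x 0.0177 z 0.0001
(-0.085, 0.001) [0.5602 0.2813] x -0.0631 z -0.1126
```

>>> move_arm:
  increments: "1 0.016 0 0 0 0 0;1 0.016 -0.025 0 0 0 0;1 0.016 -0.05 0 0 0 0;1 0 -0.055 -0.022 0 0.14 0;1 -0.016 -0.055 -0.045 0 0.28 0;1 -0.032 -0.055 -0.068 0 0.42 0;1 -0.048 -0.055 -0.09 0 0.56 0;1 -0.065 -0.055 -0.113 0 0.7 0"

```text
time_s: 15.9
tcp_pos: [0.5647, 0.2817, 0.0649]
ee_rot: [[-0.665, 0.002, -0.747], [0.747, 0.001, -0.665], [-0.001, -1.0, -0.002]]
wrist_force: [0.6, 0.2, -0.6]
gripper_width: 0.009
```

>>> move_arm:
  increments: "1 0 0 0 0 0.145 0;1 0 0 0 0 0.29 0;1 0 0 0 0 0.435 0;1 0 0 0 0 0.58 0;1 0 0 0 0 0.725 0;1 0 0 0 0 0.871 0;1 0 0 0 0 0.871 0;1 0 0 0 0 0.871 0"

```text
time_s: 16.7
tcp_pos: [0.5635, 0.281, 0.0647]
ee_rot: [[0.135, 0.001, -0.991], [0.991, 0.0, 0.135], [0.001, -1.0, -0.001]]
wrist_force: [0.6, 0.4, -0.9]
gripper_width: 0.002
```

```bash
python3 - <<'E'
from h import *
import cv2
s=sense(); print(s["tcp_pos"],g(s["tcp_pos"]),yaw(s)-82.2,s["wrist_force"],np.abs(s["joint_velocities"]).max())
cp=camera_params("wrist");p,d=capture("wrist"); cv2.imwrite("pics/w11.png",cv2.resize(p[:,:,::-1],(800,600)))
import pickle; pickle.dump(cp,open("cp11.pkl","wb"))
E
```

```text
[0.56346414 0.28099066 0.06467246] [-0.08515485  0.00424659] 0.056212215108061514 [ 0.55216979  0.37861659 -0.87061315] 0.4926762575692411
```

View pics/w11.png

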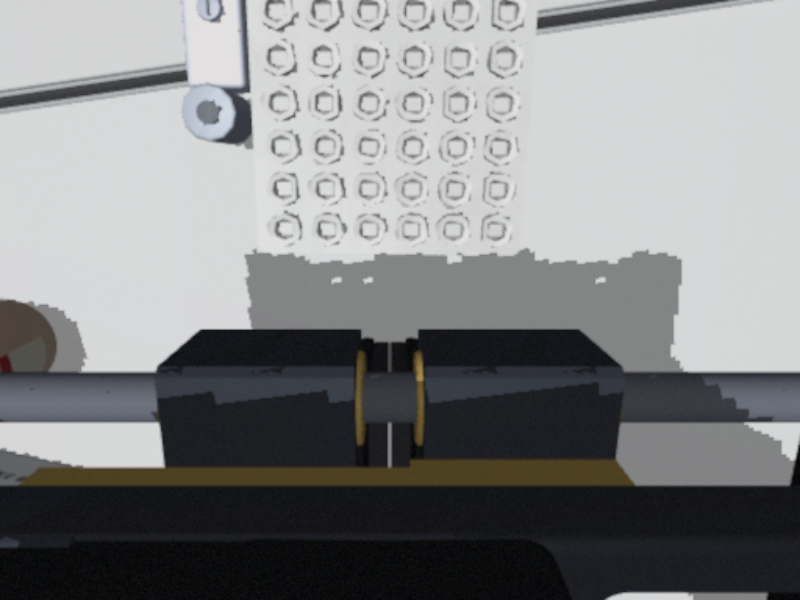

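```bash
python3 - <<'E'
from h import *
cp=camera_params("top")
for x,y,z in [(593,380,.0115),(607,355,.024),(612,340,.024),(603,420,.024)]:
    print(g(ray(cp,205+(x+.5)/5-.5,130+(y+.5)/5-.5,z)).round(4))
E
```

```text
[ 0.1916 -0.0029]
[0.1961 0.0123]
[0.1981 0.0222]
[ 0.1985 -0.0289]
```

>>> move_arm:
  increments: "1 0 0.03 0 0 0 0;1 0 0.055 0 0 0 0;1 0 0.055 0 0 0 0;1 -0.004 0.055 0 0 0 0;1 -0.008 0.055 0 0 0 0;1 -0.012 0.055 0 0 0 0;1 -0.014 0.055 0 0 0 0;1 -0.016 0.055 0 0 0 0"

```text
time_s: 17.55
tcp_pos: [0.5608, 0.2652, 0.0104]
ee_rot: [[0.138, 0.001, -0.99], [0.99, 0.001, 0.138], [0.001, -1.0, -0.001]]
wrist_force: [0.6, 0.3, 0.0]
gripper_width: 0.004
```

>>> move_arm:
  increments: "1 -0.002 0 0 0 0 0;1 -0.004 0 0 0 0 0;1 -0.0065 0 0 0 0 0;1 -0.009 0 0 0 0 0;1 -0.0115 0 0 0 0 0;1 -0.014 0 0 0 0 0;1 -0.0165 0 0 0 0 0;1 -0.019 0 0 0 0 0"

```text
time_s: 18.35
tcp_pos: [0.5579, 0.2462, 0.0095]
ee_rot: [[0.138, 0.0, -0.99], [0.99, -0.0, 0.138], [-0.0, -1.0, -0.0]]
wrist_force: [-0.4, 2.0, 2.3]
gripper_width: 0.004
```

>>> move_arm:
  increments: "1 -0.0025 0 0 0 0 0;1 -0.005 0 0 0 0 0;1 -0.0075 0 0 0 0 0;1 -0.01 0 0 0 0 0;1 -0.0125 0 0 0 0 0;1 -0.015 0 0 0 0 0;1 -0.0175 0 0 0 0 0;1 -0.02 0 0 0 0 0"

```text
time_s: 19.15
tcp_pos: [0.555, 0.2264, 0.0095]
ee_rot: [[0.138, -0.0, -0.99], [0.99, -0.0, 0.138], [-0.0, -1.0, 0.0]]
wrist_force: [1.3, 2.2, 1.4]
gripper_width: 0.005
```

```bash
python3 - <<'E'
from h import *
import cv2
s=sense(); print(s["tcp_pos"],g(s["tcp_pos"]),yaw(s)-82.2,s["wrist_force"])
p,d=capture("top"); cv2.imwrite("pics/t12.png",cv2.resize(p[130:250,205:365,::-1],None,fx=5,fy=5,interpolation=cv2.INTER_CUBIC))
E
```

```text
[0.55500464 0.22642245 0.00953581] [-0.02994343  0.00327111] -0.10787353211267714 [1.32605957 2.22594071 1.35946897]
```

View pics/t12.png

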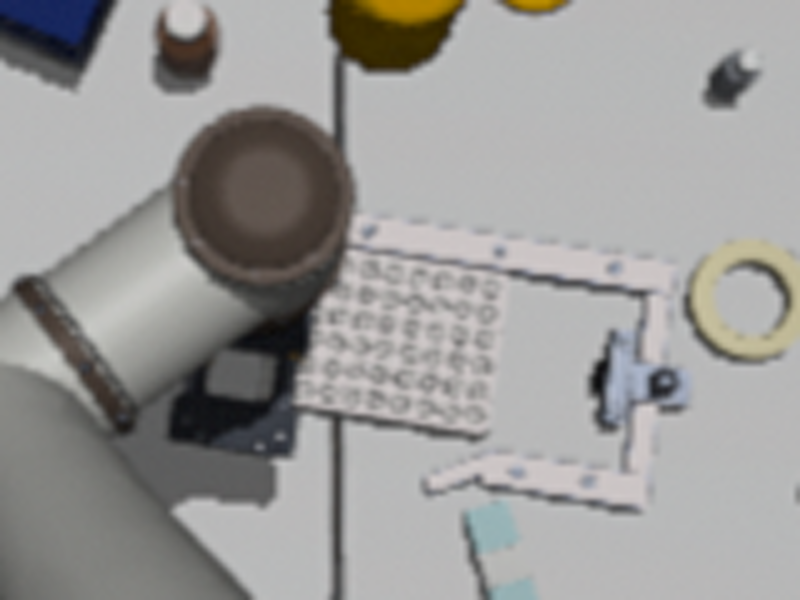

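>>> move_arm:
  increments: "1 -0.0025 0 0 0 0 0;1 -0.005 0 0 0 0 0;1 -0.0075 0 0 0 0 0;1 -0.01 0 0 0 0 0;1 -0.0125 0 0 0 0 0;1 -0.015 0 0 0 0 0;1 -0.0175 0 0 0 0 0;1 -0.02 0 0 0 0 0"

```text
time_s: 20.0
tcp_pos: [0.5522, 0.2066, 0.0095]
ee_rot: [[0.138, -0.0, -0.99], [0.99, -0.0, 0.138], [-0.0, -1.0, 0.0]]
wrist_force: [-0.1, 1.1, -0.1]
gripper_width: 0.008
```

>>> move_arm:
  increments: "1 -0.0025 0 0 0 0 0;1 -0.005 0 0 0 0 0;1 -0.0075 0 0 0 0 0;1 -0.01 0 0 0 0 0;1 -0.0125 0 0 0 0 0;1 -0.015 0 0 0 0 0;1 -0.0175 0 0 0 0 0;1 -0.02 0 0 0 0 0"

```text
time_s: 20.8
tcp_pos: [0.5495, 0.1867, 0.0095]
ee_rot: [[0.138, -0.0, -0.99], [0.99, -0.0, 0.138], [-0.0, -1.0, 0.0]]
wrist_force: [-0.4, 0.6, -0.8]
gripper_width: 0.004
```

```bash
python3 - <<'E'
from h import *
import cv2
s=sense(); print(s["tcp_pos"],g(s["tcp_pos"]),yaw(s)-82.2,s["wrist_force"])
p,d=capture("top"); cv2.imwrite("pics/t13.png",cv2.resize(p[130:250,205:365,::-1],None,fx=5,fy=5,interpolation=cv2.INTER_CUBIC))
E
```

```text
[0.54945044 0.18674349 0.00950241] [0.0101222  0.00315336] -0.10925230933175101 [-0.44178915  0.6269714  -0.80018238]
```

View pics/t13.png

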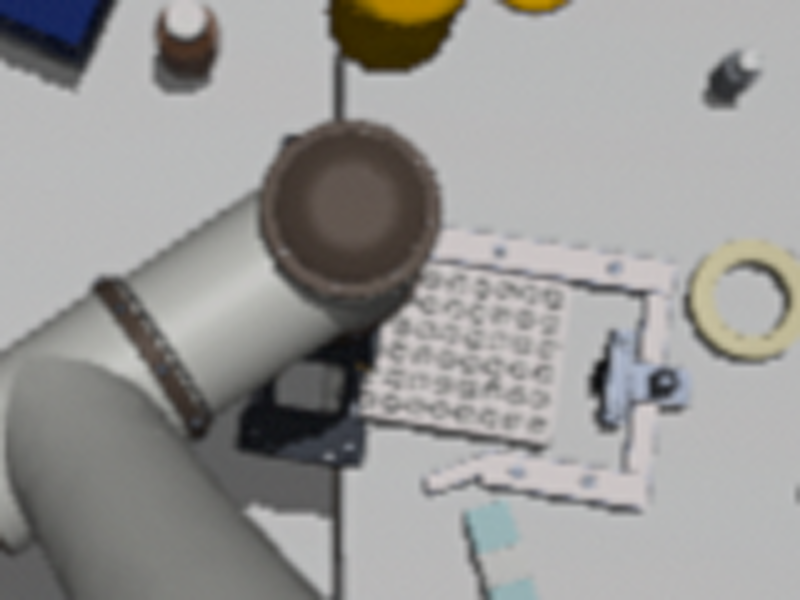

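>>> move_arm:
  increments: "1 -0.0018 0 0 0 0 0;1 -0.0036 0 0 0 0 0;1 -0.0052 0 0 0 0 0;1 -0.0068 0 0 0 0 0;1 -0.0082 0 0 0 0 0;1 -0.0095 0 0 0 0 0;1 -0.0105 0 0 0 0 0;1 -0.0115 0 0 0 0 0"

```text
time_s: 21.65
tcp_pos: [0.5479, 0.1755, 0.0095]
ee_rot: [[0.138, -0.0, -0.99], [0.99, -0.0, 0.138], [-0.0, -1.0, 0.0]]
wrist_force: [0.0, 0.5, -0.6]
gripper_width: 0.008
```

>>> move_arm:
  increments: "1 -0.0007 0 0 0 0 0;1 -0.0014 0 0 0 0 0;1 -0.0021 0 0 0 0 0;1 -0.0028 0 0 0 0 0"

```text
time_s: 22.05
tcp_pos: [0.5475, 0.1728, 0.0095]
ee_rot: [[0.138, -0.0, -0.99], [0.99, -0.0, 0.138], [-0.0, -1.0, 0.0]]
wrist_force: [0.2, 0.3, -1.1]
gripper_width: 0.008
```

>>> move_arm:
  increments: "1 -0.0008 0 0 0 0 0;1 -0.0016 0 0 0 0 0;1 -0.0024 0 0 0 0 0;1 -0.0032 0 0 0 0 0"

```text
time_s: 22.45
tcp_pos: [0.5472, 0.1696, 0.0096]
ee_rot: [[0.138, 0.0, -0.99], [0.99, 0.0, 0.138], [0.0, -1.0, -0.0]]
wrist_force: [0.1, 1.0, -0.9]
gripper_width: -0.0
```

```bash
python3 - <<'E'
from h import *
import cv2
s=sense(); print(s["tcp_pos"],g(s["tcp_pos"]),s["wrist_force"])
p,d=capture("top"); cv2.imwrite("pics/t14.png",cv2.resize(p[130:250,205:365,::-1],None,fx=5,fy=5,interpolation=cv2.INTER_CUBIC))
E
```

```text
[0.54715757 0.16964441 0.00955045] [0.02737425 0.00320231] [ 0.08592555  1.02663082 -0.91411105]
```

View pics/t14.png

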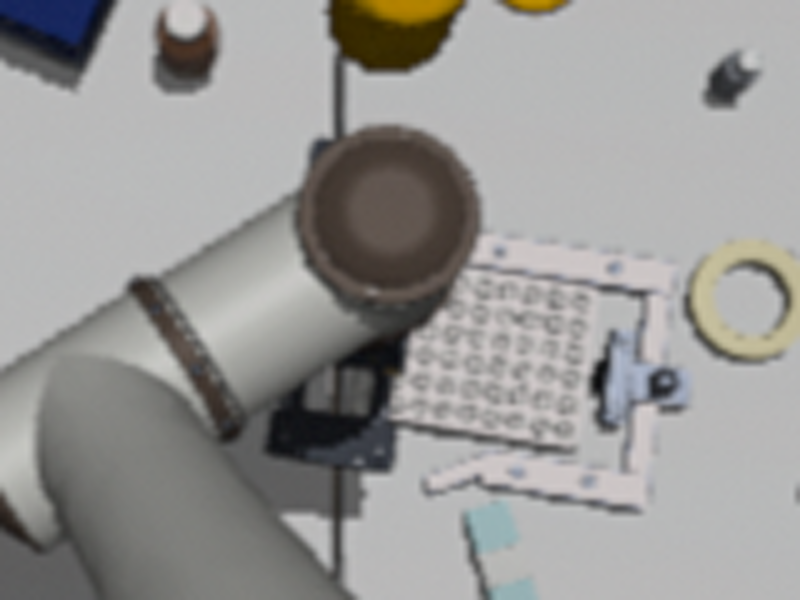

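>>> move_arm:
  increments: "1 -0.0006 0 0 0 0 0;1 -0.0012 0 0 0 0 0;1 -0.0018 0 0 0 0 0"

```text
time_s: 22.8
tcp_pos: [0.5469, 0.1679, 0.0096]
ee_rot: [[0.138, 0.0, -0.99], [0.99, 0.0, 0.138], [0.0, -1.0, -0.0]]
wrist_force: [-0.9, 1.3, -1.4]
gripper_width: 0.01
```

>>> move_arm:
  increments: "1 -0.0006 0 0 0 0 0;1 -0.0012 0 0 0 0 0;1 -0.0018 0 0 0 0 0"

```text
time_s: 23.1
tcp_pos: [0.5469, 0.1668, 0.0096]
ee_rot: [[0.138, 0.001, -0.99], [0.99, 0.001, 0.138], [0.001, -1.0, -0.001]]
wrist_force: [-1.2, 4.4, -0.9]
gripper_width: 0.005
```

>>> move_arm:
  increments: "1 -0.0005 0 0 0 0 0;1 -0.0005 0 0 0 0 0"

```text
time_s: 23.3
tcp_pos: [0.5469, 0.1667, 0.0096]
ee_rot: [[0.137, 0.001, -0.991], [0.991, 0.002, 0.137], [0.002, -1.0, -0.001]]
wrist_force: [-0.8, 5.7, -1.8]
gripper_width: 0.005
```

>>> move_arm:
  increments: "1 -0.0006 0 0 0 0 0;1 -0.0006 0 0 0 0 0"

```text
time_s: 23.5
tcp_pos: [0.5469, 0.1667, 0.0096]
ee_rot: [[0.137, 0.002, -0.991], [0.991, 0.002, 0.137], [0.003, -1.0, -0.001]]
wrist_force: [-1.4, 6.8, -2.4]
gripper_width: 0.004
```

>>> move_arm:
  increments: "1 -0.0005 0 0 0 0 0;1 -0.001 0 0 0 0 0"

```text
time_s: 23.7
tcp_pos: [0.5469, 0.1666, 0.0097]
ee_rot: [[0.138, 0.003, -0.99], [0.99, 0.004, 0.138], [0.004, -1.0, -0.002]]
wrist_force: [-3.7, 11.0, -0.6]
gripper_width: 0.005
```

>>> move_arm:
  increments: "1 0 0 0 0 0 0;1 0 0 0 0 0 0;1 0 0 0 0 0 0;1 0 0 0 0 0 0"

```text
time_s: 24.1
tcp_pos: [0.5469, 0.1667, 0.0097]
ee_rot: [[0.137, 0.002, -0.991], [0.991, 0.004, 0.137], [0.004, -1.0, -0.002]]
wrist_force: [-2.1, 9.4, -1.9]
gripper_width: 0.006
```

>>> move_arm:
  increments: "1 0 0 0 0 0 0;1 0 0 0 0 0 0;1 0 0 0 0 0 0;1 0 0 0 0 0 0"

```text
time_s: 24.5
tcp_pos: [0.5469, 0.1667, 0.0097]
ee_rot: [[0.137, 0.002, -0.991], [0.991, 0.004, 0.137], [0.004, -1.0, -0.002]]
wrist_force: [-3.1, 10.1, -2.2]
gripper_width: 0.005
```

>>> move_arm:
  increments: "1 0.0005 0 0 0 0 0;1 0.001 0 0 0 0 0;1 0.0016 0 0 0 0 0;1 0.0024 0 0 0 0 0;1 0.004 0 0 0 0 0;1 0.01 0 0 0 0 0;1 0.025 0 0 0 0 0;1 0.045 0 0 0 0 0"

```text
time_s: 25.3
tcp_pos: [0.5527, 0.2091, 0.0096]
ee_rot: [[0.139, -0.0, -0.99], [0.99, -0.0, 0.139], [-0.0, -1.0, 0.0]]
wrist_force: [0.0, -0.1, 0.8]
gripper_width: 0.006
```

>>> move_arm:
  increments: "1 0 -0.04 0 0 0 0;1 0 -0.08 0 0 0 0;1 0 -0.13 0 0 0 0;1 0 -0.18 0 0 0 0;1 0 -0.23 0 0 0 0;1 0 -0.25 0 0 0 0;1 0 -0.25 0 0 0 0;1 0 -0.25 0 0 0 0"

```text
time_s: 26.1
tcp_pos: [0.5522, 0.2097, 0.2593]
ee_rot: [[0.137, -0.0, -0.991], [0.991, 0.001, 0.137], [0.0, -1.0, 0.0]]
wrist_force: [-0.2, 0.1, -0.6]
gripper_width: 0.005
```

```bash
python3 - <<'E'
from h import *
import cv2
capture("wrist"); capture("wrist")
cp=camera_params("wrist");p,d=capture("wrist"); cv2.imwrite("pics/w15.png",cv2.resize(p[0:200,80:346,::-1],None,fx=3,fy=3,interpolation=cv2.INTER_CUBIC))
s=sense(); print(s["time_s"],s["tcp_pos"],s["wrist_force"])
p,d=capture("top"); cv2.imwrite("pics/t15.png",cv2.resize(p[130:250,205:365,::-1],None,fx=5,fy=5,interpolation=cv2.INTER_CUBIC))
E
```

```text
26.25 [0.55179989 0.20871339 0.25749355] [ 0.63386804 -0.65327564 -0.12740971]
```

View pics/w15.png

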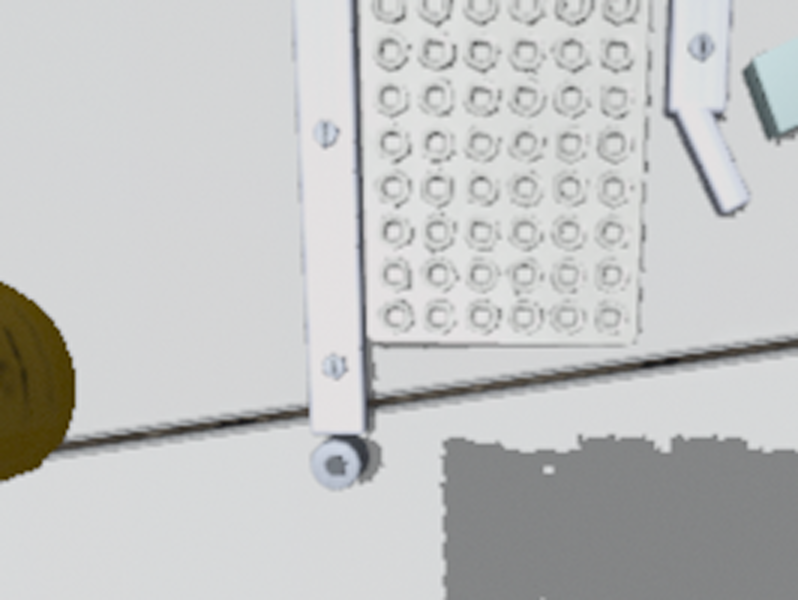

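View pics/t15.png

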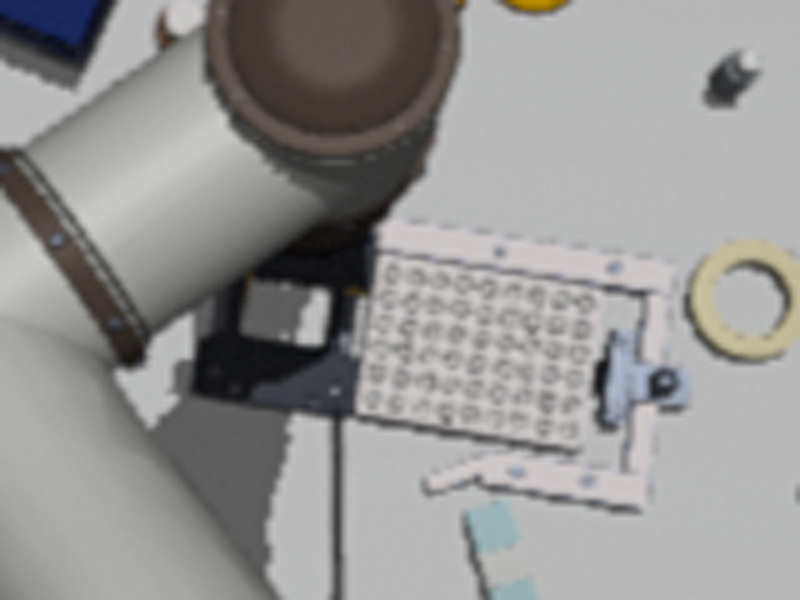

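>>> move_arm:
  increments: "1 -0.04 0 0.02 0 0 0;1 -0.08 0 0.02 0 0 0;1 -0.12 0 0.02 0 0 0;1 -0.15 0 0.02 0 0 0;1 -0.15 0 0.02 0 0 0;1 -0.15 0 0.02 0 0 0;1 -0.15 0 0.02 0 0 0"

```text
time_s: 27.0
tcp_pos: [0.5123, 0.0634, 0.259]
ee_rot: [[0.137, -0.001, -0.991], [0.991, -0.0, 0.137], [-0.0, -1.0, 0.001]]
wrist_force: [0.5, -0.3, 0.3]
gripper_width: 0.003
```

```bash
python3 - <<'E'
from h import *
import cv2
cp=camera_params("wrist");p,d=capture("wrist"); cv2.imwrite("pics/w16.png",cv2.resize(p[0:200,100:366,::-1],None,fx=3,fy=3,interpolation=cv2.INTER_CUBIC))
import pickle; pickle.dump(cp,open("cp16.pkl","wb"))
E
```

```text
(no output)
```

View pics/w16.png

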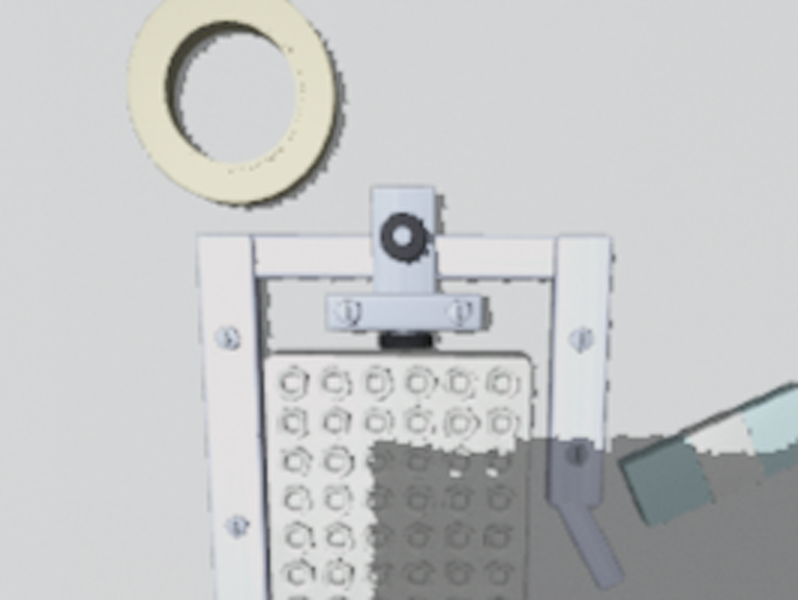

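```bash
python3 - <<'E'
from h import *
import cv2,pickle
cp=camera_params("wrist")
p,d=capture("wrist"); cv2.imwrite("pics/w17.png",cv2.resize(p[90:135,200:260,::-1],None,fx=12,fy=12,interpolation=cv2.INTER_NEAREST))
print(cp["xyz"],g(cp["xyz"]))
q=lambda x,y,z:g(ray(cp,100+(x+.5)/3-.5,(y+.5)/3-.5,z)).round(4)
print("tray front",q(300,353,.02),q(500,353,.02),"buffer end",q(405,347,.0115),q(405,347,.02),"face",q(405,330,.024))
E
```

```text
[ 5.03241900e-01 -1.06288581e-04  4.22111576e-01] [ 0.20151444 -0.01726923]
tray front [0.1885 0.0402] [ 0.1885 -0.0377] buffer end [ 0.1906 -0.0004] [ 0.1908 -0.0007] face [ 0.1973 -0.001 ]
```

View pics/w17.png

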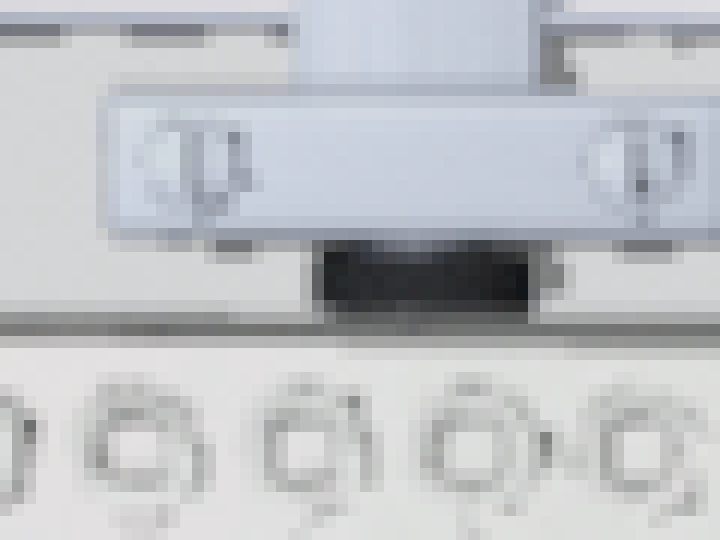

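```bash
python3 - <<'E'
from station import r
print(r.finish_job())
E
```

```text
the job is handed in; nothing more can be done
None
```

The tray is in the guide, lengthways between the rails and up against the rubber buffer. I handed the job in at about 27 s of the 72 s allowed.

- **Quarter turn:** I pushed the tray flat onto the post with closed fingers. I then followed the arc at about 5 N until it lay along the long rail.
- **Slide and press:** I pushed its short side in at 1–2 N of sliding force. It pressed on the buffer at 9–11 N measured at the wrist for about 0.8 s. I then released slowly and lifted clear.
- **Last checks:** In the final wrist close-up the tray's front edge meets the buffer with no bench showing between them. The tray lies along the long rail. The bystanders I could see had not moved; I did not recheck the marker at the end.
- **Disagreements:**
  - My last nudge against the post and rail went further than needed. The wrist force briefly reached about 19 N against them, or about 26 N counting the sideways and vertical parts, before I backed off. The part pressing on the rail stayed under the 25 N limit, but with little to spare.
  - My position estimates for the tray front and the buffer end differ by about 2 mm, which is within the camera calibration error.

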